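# Switch the film-canister sorter to its other chute and run the batch

## Task

The next batch of film canisters is waiting in the sorter's magazine and belongs in the other tray, not the one the seesaw gate is tipped towards now. With a fingertip, first press down the raised orange pad to rock the gate fully over; then push the red plate in to open the shutter all the way, so that all three canisters roll down that chute into its tray and come to rest. Do not touch, lift or carry the canisters yourself, and leave the other things on the bench where they are.

Things in the scene. Friction and masses are not known exactly. Their poses are not given: they have to be found in the camera images.
- sorter: Film-canister sorter fixed to the table, plinth 190 x 680 mm, 20 mm high. Origin on the table under the gate's pivot; y runs along it to the left chute and blue tray, -y to the right chute and yellow tray, -x is the robot's side, z up. Upright cheeks (near one black, far one clear) at x = -29 and 29 mm, y = -180 to 180 mm, are 142 mm high above the table; the trays' outer ends 85 mm.
- magazine (a point): centre of the open top of the black magazine tower over the middle of the sorter (within 40 mm in x and 33 mm in y), 255 mm above the table; three canisters lie stacked in it, on the shutter.
- pivot (a point): middle of the hand bar of the seesaw gate, on its pivot, a level shaft along the sorter's x, 105 mm above the table. The bar lies outside the near cheek, 90 mm to -x of the sorter's origin; bar and gate tip as one. A brass weight on a short post over it (31 mm wide, top 66 mm above the pivot) keeps the gate on whichever side it lies.
- pad_left (a point): centre of the top face of the left orange thumb pad (32 x 36 mm, 8 mm thick) on the hand bar, 100 mm from the pivot towards the sorter's +y. Its top is 142 mm above the table when raised, 79 mm when fully down. It takes under 2 N; pushed past level the gate falls over to its stop by itself.
- pad_right (a point): centre of the top face of the right orange thumb pad, the same at the other end of the bar (sorter's -y); when one pad is up the other is down.
- gate (a joint): tilt of the seesaw gate in rad: +0.32 = left end fully down, canisters run to the left (blue) tray; -0.32 = right end fully down, canisters run to the right (yellow) tray; 0 = level. It starts fully over on either side.
- push_plate (a point): centre of the outer (sorter's +y) face of the shutter's upright red push plate, 190 mm above the table. The plate is 48 mm wide (along the sorter's x), 6 mm thick, and stands 146 to 202 mm above the table; the flat shutter runs from its foot in to the magazine. Beyond it is free air down to the chute. Push it towards the magazine, along the sorter's -y.
- shutter (a joint): travel of the magazine shutter in m: 0 to 0.003 at the start = closed, 0.040 = fully open, against its stop. About 1.5 N of friction moves it and it stays where it is left. The first canister drops when it is a little over half open.
- tray_left (a point): centre of the floor of the blue tray at the foot of the left chute; inside 120 mm (x) x 138 mm (y); floor 25 mm above the table, side walls 50 mm.
- tray_right (a point): centre of the floor of the yellow tray at the foot of the right chute, same sizes.
- can1_center (a point): centre of a 35 mm film canister waiting in the magazine (lowest): black tub with grey lid, 31 mm diameter, 50 mm long, lying along the sorter's x axis, about 30 g.
- can2_center (a point): centre of a 35 mm film canister waiting in the magazine (middle): black tub with grey lid, 31 mm diameter, 50 mm long, lying along the sorter's x axis, about 30 g.
- can3_center (a point): centre of a 35 mm film canister waiting in the magazine (top): black tub with grey lid, 31 mm diameter, 50 mm long, lying along the sorter's x axis, about 30 g.
- spare_can: bystander: film canister standing upright, 31 mm across, 50 mm high; origin at the centre of its underside. Leave it alone.
- loupe: bystander: black loupe, 42 mm across, 46 mm high; origin at the centre of its underside. Leave it alone.
- cleaner: bystander: amber bottle with white cap, 48 mm across, 110 mm high; origin at the centre of its underside. Leave it alone.
- reel: bystander: white film reel lying flat, 74 mm across, 14 mm thick; origin at the centre of its underside. Leave it alone.
- core: bystander: yellow film core (ring) lying flat, 50 mm across, 16 mm high; origin at the centre of its underside. Leave it alone.
- blower: bystander: black rubber blower bulb standing on its base, 58 mm across, nozzle to 105 mm; origin at the centre of its underside. Leave it alone.
- driver: bystander: small red screwdriver lying flat, 160 mm long; origin at the centre of its underside. Leave it alone.
There are look-alikes about, which are no part of the job. Leave any turquoise look-alike of the part that bears can3_center alone.

How it is judged:
By the outcome, as a careful person would: the job done as asked, in the order asked, and still so for the second after the job is handed in, with the robot touching nothing.
It also fails if it takes over 40 s, if anything falls off the work surface, if the arm or the gripper's body presses on something with over 40 N, if the wrist force passes 120 N, or if a joint passes its speed limit or range.

## Robot

A 6-joint arm with a two-finger parallel gripper is mounted at the origin on the work surface. World frame = base frame: x ahead of the robot, y to its left, z up, the work surface at z = 0. Lengths are in m, angles in rad, forces in N, time in s.
With the tool pointing down it reaches from about 0.375 to 0.975 m from the base axis. Payload 3.8 kg.
Tool frame: the origin (TCP) lies on the centre line of the jaws, within the pads' length; the fingertips stand 14 mm ahead of it and the grasp point (between the pads) lies 5 mm behind it; z points along the fingers, y is the line along which they close (so a half turn about z gives the same grasp; the last joint's range is limited). The gripper opens to 85 mm and grips with 20 to 120 N. Pads are 22 mm wide; open, the fingers measure 114 mm over their backs; the gripper's body (76 mm by 85 mm) begins 54 mm behind the grasp point. The pads swing forward as they close: fully open they stand 13 mm farther back than shut.
Start: joints at [-1.276, 0.264, 1.604, -0, 1.274, -0.037], TCP at [0.22, -0.638, 0.245] pointing down, gripper open.
Joint ranges: [-2.63, 2.63], [-0.94, 2.18], [0.31, 2.57], [-1.31, 4.45], [0, 2.66], [-2.55, 2.55]. Speed limits (rad/s): [2.57, 2.57, 3.14, 3.14, 3.14, 3.14].

## Interface

Orientations are given as a rotation vector (axis times angle).
In Python, from workcell import bot, eyes, spot_in gives the robot as it stands.
- The arm moves only by the tool carry_out, never from a script. Its argument "series" is text: rows parted by semicolons, each of 4 numbers parted by spaces: the shift along the world's x, y, z in m, then the turn about the world's z in degrees. In form: tx ty tz roll; .... A call has 1 to 20 rows; each row shifts and turns the commanded pose from where the row before left it; what a row does not reach is not made up. A row lasts 1/8 s, in which the tool goes at most 62.5 mm and 10.7 degrees, less where a joint would pass 70% of its speed; a pose out of reach is approached as far as the arm can. A call is refused whole if a number of a shift passes 0.0625 or a number of a turn 10.7, either way. A call with a gripper value outside its range is refused whole. "jaw" is the gripper command: -1 is shut, 1 is fully open, values between are in proportion, set as the call begins (left out, the last holds). The fingers move at their own pace and stop on an object; "grip_force" is the grip in N (left out, the last holds). Time passes only in rows, so rows that do not move let the fingers close. It gives the time, the measured TCP pose, the force, the opening and the grip force at its end, in the units of the state.
- bot.read_state(): the state, without advancing time (a new reading comes with each control period).
- eyes.read_camera(name): name is "side" or "top" or "wrist"; returns (picture, depth): 400x640x3 uint8, blue, green, red; 400x640 float32, m along the optical axis (not along the pixel's ray), 0 where there is no reading.
- eyes.get_calibration(name): a dict with "K" (3x3 intrinsics, pixels), "position" and "rotation" of the camera in the world; the wrist camera has in their place "T_tool_cam" (4x4, takes a point from camera to tool coordinates, whose origin is the TCP and whose axes are the flange's). Camera axes: x right, y down, z forward; pixel columns grow to the right and rows downward; lengths in m; the calibration is good to about 2 mm. The wrist camera is an equidistant fisheye: a pixel r from the principal point sees the ray r / f radians off the axis. A picture is of the moment at which its call begins: read the wrist's pose just before it. get_calibration takes no time and is no camera call.
- bot.finish_job(): hands the job in; it is judged then, once.
Trained networks look in the newest picture that a camera, given by its name, has taken for a name from the list of things; names that differ only in an ending like _2 or _b are one class to them, and where a whole thing is asked for, a point or a joint stands for the part that bears it (a point fixed in the world has none). Each returns a list of dicts, best first, with "score" (0 to 1); they miss things now and then, are a little off and sometimes report something else, mostly with a low value. They report only what shows in the picture. A call takes as long as a camera call. They do not tell look-alikes from the thing itself.
- spot_in(camera, target): "rect" ([centre column, centre row, width, height] in pixels, round what is visible of it).
The state is a dict: "time": time; "q": joint angles; "joint_vel": joint speeds; "joint_torque": joint torques, N m; "tool_pos": TCP position; "tcp_rot": TCP orientation; "wrist_force": force on the tool from outside, world axes, zero at the start; "torque": the same for the moment, N m; "width": opening from 0.0 (shut) to 1.0 (fully open); "grip_force": force on a finger pad.
Only numpy, scipy, OpenCV 4.12 (cv2) and the standard library are available. Lean on these libraries where they do the work, as an engineer would, in place of code of your own. Each camera call takes 0.05 s, during which the arm holds its last target. There are 200 camera calls.

## Working session

There is one attempt and no reset: what is moved stays moved. The work goes in short steps, Python scripts to look and compute and a tool call to move; the robot and the scene stay as the last step left them, time stands still between calls to the robot, and variables do not carry over. Pictures are saved under pics/ and viewed, at most 10 in all, crops included, and the job is handed in when it is done.

Besides the shell and the picture viewer there is one more tool, called after "Request:" by a JSON object that holds its "api" and its "payload". carry_out: Moves the arm, as the interface text tells. Its arguments: {"type":"object","properties":{"series":{"type":"string"},"jaw":{"type":"number"},"grip_force":{"type":"number"}},"required":["series"]}

```bash
mkdir -p pics
cat > h.py <<'E'
import numpy as np, cv2
from workcell import bot, eyes, spot_in
def world(cam,u,v,d):
    c=eyes.get_calibration(cam);K=np.array(c["K"]);R=np.array(c["rotation"]);R=R if R.shape==(3,3) else cv2.Rodrigues(R)[0]
    return np.array(c["position"])+R@(np.linalg.inv(K)@[u,v,1]*d)
def cloud(cam,dep):
    c=eyes.get_calibration(cam);K=np.array(c["K"]);R=np.array(c["rotation"]);R=R if R.shape==(3,3) else cv2.Rodrigues(R)[0]
    v,u=np.mgrid[:dep.shape[0],:dep.shape[1]]
    P=np.stack([(u-K[0,2])/K[0,0]*dep,(v-K[1,2])/K[1,1]*dep,dep],-1)
    return P@R.T+np.array(c["position"])
E
python3 - <<'E'
from h import *
for n in("top","side"):
    p,d=eyes.read_camera(n);cv2.imwrite(f"pics/{n}0.png",p);np.save(n+"_d.npy",d);np.save(n+"_p.npy",p)
    c=eyes.get_calibration(n);print(n,np.round(c["position"],3),np.round(c["rotation"],3).tolist())
    W=cloud(n,d)
    for t in("sorter","pad_left","pad_right","push_plate","magazine","tray_left","tray_right","gate","pivot","can3_center"):
        for r in spot_in(n,t)[:3]:
            u,v=r["rect"][:2];print(t,np.round(r["rect"]),round(r["score"],2),np.round(W[min(int(v),399),min(int(u),639)],3))
E
```

```text
top [ 0.347 -0.013  1.349] [-2.117, 2.085, -0.242]
sorter [336. 220. 237. 111.] 0.75 [ 0.565 -0.07   0.153]
pad_left [342. 225.  83.  62.] 0.8 [ 0.565 -0.091  0.077]
pad_left [335. 224. 232. 111.] 0.46 [ 0.56  -0.067  0.104]
pad_left [272. 187.  16.  16.] 0.22 [0.668 0.113 0.095]
pad_right [451. 238.  15.  14.] 0.68 [ 0.534 -0.407  0.049]
push_plate [317. 210.  58.  33.] 0.7 [ 0.601 -0.019  0.094]
push_plate [416. 246.  16.   9.] 0.52 [ 0.511 -0.304  0.053]
magazine [336. 220. 237. 110.] 0.68 [ 0.563 -0.07   0.15 ]
tray_left [338. 222. 239. 117.] 0.75 [ 0.563 -0.074  0.119]
tray_right [337. 224. 235. 114.] 0.97 [ 0.561 -0.073  0.099]
gate [344. 225.  83.  63.] 0.85 [ 0.567 -0.095  0.05 ]
pivot [346. 226.  83.  63.] 0.72 [ 0.569 -0.106  0.02 ]
pivot [338. 222. 239. 116.] 0.17 [ 0.566 -0.077  0.118]
can3_center [339. 198.  16.  17.] 0.78 [ 0.603 -0.073  0.242]
can3_center [378. 266.  17.  16.] 0.77 [ 0.455 -0.195  0.029]
can3_center [341. 138.  20.  18.] 0.64 [ 0.839 -0.09   0.036]
side [ 0.559 -0.896  1.163] [-2.402, 0.075, -0.013]
sorter [324. 275. 128. 207.] 0.81 [ 0.599 -0.196  0.1
[... 309 characters left out ...]
[324. 275. 128. 208.] 0.66 [ 0.599 -0.194  0.125]
magazine [309. 251.  57.  51.] 0.61 [ 0.562 -0.1    0.105]
magazine [321. 210.  16.   4.] 0.28 [ 0.597 -0.057  0.234]
tray_left [325. 275. 126. 210.] 0.62 [ 0.599 -0.196  0.123]
tray_right [364. 262.  29.  38.] 0.74 [ 0.726 -0.088  0.024]
tray_right [324. 276. 126. 213.] 0.57 [ 0.599 -0.196  0.123]
gate [307. 253.  55.  48.] 0.76 [ 0.553 -0.04   0.017]
gate [324. 276. 127. 208.] 0.42 [ 0.599 -0.198  0.121]
pivot [308. 252.  55.  50.] 0.77 [ 0.559 -0.087  0.089]
can3_center [261. 260.  11.  17.] 0.73 [ 0.417 -0.064  0.026]
can3_center [270. 302.  14.  13.] 0.7 [ 0.445 -0.206  0.024]
can3_center [400. 259.  18.  15.] 0.54 [ 0.834 -0.09   0.029]
```

View pics/top0.png

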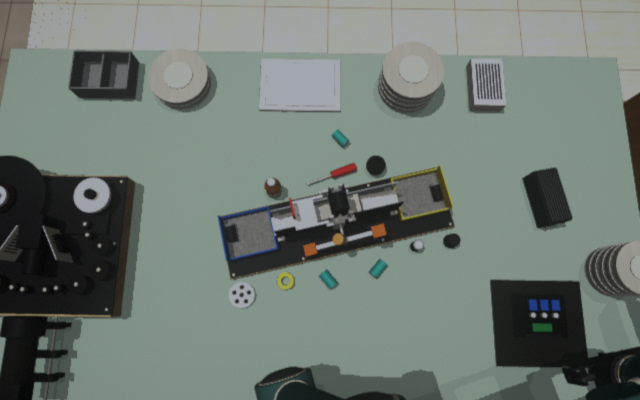

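View pics/side0.png

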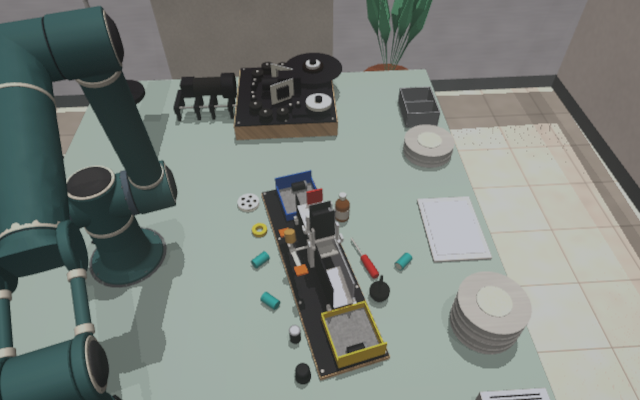

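The top view shows the sorter with blue tray at left (248,232) and yellow at right (423,193). The orange pads are at (310,249) and (379,230), the weight at (338,239), and the red plate near (291,207). Next I'll segment these by colour and measure them.

Run:
```python
from h import *
for n in("top","side"):
    p=np.load(n+"_p.npy");W=cloud(n,np.load(n+"_d.npy"));h=cv2.cvtColor(p,cv2.COLOR_BGR2HSV)
    H,S,V=[h[...,i].astype(int) for i in range(3)]
    for nm,m in dict(orange=(H>=7)&(H<=16)&(S>150)&(V>120),red=((H<6)|(H>174))&(S>130)&(V>80),blue=(H>105)&(H<125)&(S>120)&(V>60),yellow=(H>22)&(H<32)&(S>130)&(V>100),weight=(H>14)&(H<22)&(S>90)&(V>120)).items():
        k,l,s,c=cv2.connectedComponentsWithStats(m.astype(np.uint8))
        for i in range(1,k):
            if s[i,4]>=12:
                q=W[l==i];q=q[(q[:,0]>.35)&(q[:,0]<.9)&(abs(q[:,1])<.5)&(q[:,2]>-.05)]
                if len(q)>8: print(n,nm,s[i].tolist(),np.round(np.median(q,0),3),"min",np.round(np.percentile(q,5,axis=0),3),"max",np.round(np.percentile(q,95,axis=0),3))
p=np.load("top_p.npy");cv2.imwrite("pics/c1.png",cv2.resize(p[155:290,205:465],None,fx=3,fy=3,interpolation=cv2.INTER_CUBIC))
p=np.load("side_p.npy");cv2.imwrite("pics/c2.png",cv2.resize(p[165:380,235:400],None,fx=2.7,fy=2.7,interpolation=cv2.INTER_CUBIC))
```

```text
top orange [371, 224, 15, 13, 137] [ 0.538 -0.184  0.142] min [ 0.526 -0.199  0.136] max [ 0.552 -0.17   0.148]
top orange [304, 243, 13, 13, 121] [ 0.492 -0.001  0.079] min [ 0.479 -0.015  0.073] max [0.506 0.013 0.086]
top red [331, 164, 25, 14, 167] [ 0.74  -0.099  0.024] min [ 0.725 -0.13   0.017] max [ 0.756 -0.066  0.029]
top red [289, 199, 6, 17, 33] [0.585 0.049 0.202] min [0.568 0.043 0.198] max [0.604 0.053 0.206]
top blue [218, 207, 53, 52, 206] [0.589 0.233 0.051] min [0.478 0.122 0.032] max [0.615 0.258 0.082]
top blue [229, 236, 49, 24, 118] [0.485 0.146 0.045] min [0.466 0.096 0.022] max [0.523 0.221 0.053]
top yellow [440, 166, 13, 40, 42] [ 0.684 -0.39   0.08 ] min [ 0.63  -0.403  0.076] max [ 0.734 -0.376  0.083]
top yellow [391, 168, 46, 14, 74] [ 0.725 -0.302  0.048] min [ 0.706 -0.368  0.038] max [ 0.741 -0.24   0.053]
top yellow [440, 208, 9, 3, 12] [ 0.62  -0.394  0.049] min [ 0.616 -0.403  0.031] max [ 0.622 -0.381  0.053]
top yellow [410, 211, 29, 7, 33] [ 0.604 -0.333  0.044] min [ 0.595 -0.37   0.031] max [ 0.614 -0.296  0.051]
top yellow [401, 213, 8, 7, 1
[... 560 characters left out ...]
182] min [0.567 0.038 0.158] max [0.606 0.05  0.201]
side red [361, 255, 18, 23, 174] [ 0.74  -0.106  0.023] min [ 0.724 -0.137  0.016] max [ 0.756 -0.07   0.027]
side blue [276, 171, 40, 49, 443] [0.507 0.238 0.054] min [0.467 0.093 0.032] max [0.579 0.257 0.079]
side yellow [252, 224, 15, 13, 112] [0.407 0.065 0.015] min [0.387 0.045 0.009] max [0.425 0.088 0.019]
side yellow [321, 301, 66, 66, 631] [ 0.672 -0.384  0.051] min [ 0.594 -0.407  0.03 ] max [ 0.734 -0.247  0.08 ]
side weight [284, 228, 11, 9, 61] [ 0.509 -0.077  0.168] min [ 0.496 -0.088  0.072] max [0.521 0.017 0.173]
side weight [324, 374, 10, 4, 13] [ 0.591 -0.425  0.015] min [ 0.583 -0.428  0.01 ] max [ 0.605 -0.421  0.019]
```

View pics/c1.png

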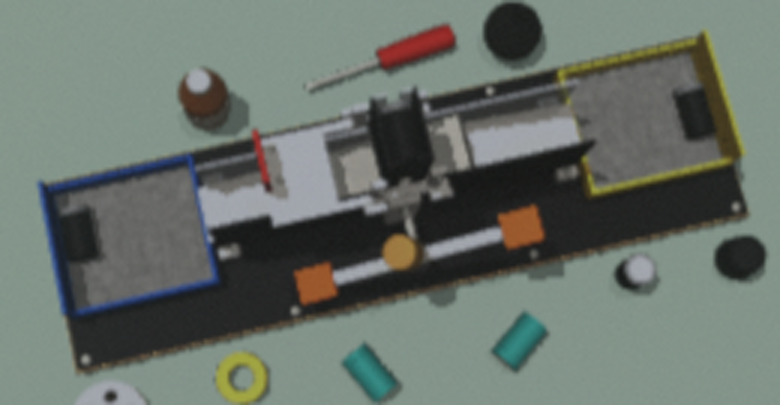

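View pics/c2.png

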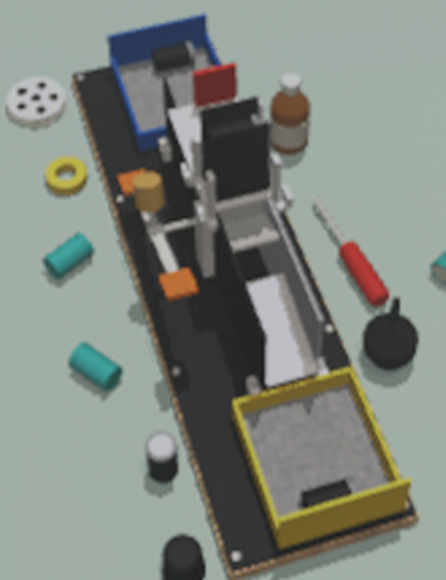

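The right pad is raised: its top is at (0.538, -0.186, 0.142), so canisters would currently run to the blue tray. The plate is at about (0.585, 0.047). Next I'll refine the sorter's yaw and check the tool orientation.

Run:
```python
from h import *
s=bot.read_state();print(s["time"],s["tool_pos"],s["tcp_rot"],s["width"],cv2.Rodrigues(np.array(s["tcp_rot"]))[0].round(3).tolist())
y=np.array([.491-.538,-.001+.186]);y/=np.linalg.norm(y);x=np.array([y[1],-y[0]])
print("yaw",np.degrees(np.arctan2(x[1],x[0])))
o=(np.array([.492+.538,-.001-.185])/2)+.09*x;print("o",o)
f=lambda a,b:np.round(o+a*x+b*y,3)
print("pad press",f(-.09,-.104)); 
print("plate in s",(np.array([.585,.048])-o)@x,(np.array([.585,.048])-o)@y)
# plate line fit
for n in("top","side"):
    p=np.load(n+"_p.npy");W=cloud(n,np.load(n+"_d.npy"));h=cv2.cvtColor(p,cv2.COLOR_BGR2HSV).astype(int)
    m=((h[...,0]<6)|(h[...,0]>174))&(h[...,1]>130)&(h[...,2]>80)&(W[...,2]>.15)&(W[...,1]>0)&(W[...,1]<.1)
    q=(W[m][:,:2]-o)@np.c_[x,y];print(n,np.percentile(q,[2,50,98],axis=0).round(4).tolist())
    m=(W[...,2]>.246)&(W[...,2]<.262);q=(W[m][:,:2]-o)@np.c_[x,y];q=q[np.abs(q).max(1)<.08];print(" tower",np.percentile(q,[2,50,98],axis=0).round(4).tolist())
```

```text
1.1 [ 0.21988005 -0.63817837  0.24526664] [-3.09845659e+00 -5.18775410e-01 -1.28835689e-05] 0.9996701576421185 [[0.945, 0.326, 0.0], [0.326, -0.945, 0.0], [0.0, -0.0, -1.0]]
yaw 14.254650718226676
o [ 0.60222898 -0.07083912]
pad press [ 0.541 -0.194]
plate in s 0.012563471900274757 0.11942250303758309
top [[-0.006, 0.1165], [0.0128, 0.119], [0.0333, 0.1216]]
 tower [[-0.0293, -0.0199], [0.0008, -0.0072], [0.0322, 0.0188]]
side [[-0.0078, 0.111], [0.0122, 0.1145], [0.0332, 0.1191]]
 tower [[-0.0333, -0.0237], [-0.0037, -0.0107], [0.0271, 0.0185]]
```

Request:
{"api": "carry_out", "payload": {"series": "0.02 0.028 0 0;0.02 0.028 0 -2.35;0.02 0.028 0 -2.35;0.02 0.028 0 0;0.02 0.028 0 0;0.02 0.028 0 0;0.02 0.028 0 0;0.02 0.028 0 0;0.02 0.028 0 0;0.02 0.028 0 0;0.02 0.028 0 0;0.02 0.028 0 0;0.02 0.028 0 0;0.02 0.028 0 0;0.02 0.028 0 0;0.021 0.024 0 0;0 0 -0.03 0;0 0 -0.02 0;0 0 0 0", "jaw": -1}}

```text
time: 3.48
tool_pos: [0.539, -0.1937, 0.1928]
tcp_rot: [-3.115, -0.39, 0.007]
wrist_force: [0.3, 0.3, -0.0]
width: 0.001
grip_force: 0.0
```

Request:
{"api": "carry_out", "payload": {"series": "0 0 -0.02 0;0 0 -0.015 0;0 0 -0.012 0;0 0 -0.012 0;0 0 -0.012 0;0 0 -0.01 0;0 0 -0.008 0;0 0 0 0;0 0 0 0"}}

```text
time: 4.6
tool_pos: [0.5412, -0.1943, 0.1066]
tcp_rot: [3.117, 0.391, 0.001]
wrist_force: [-0.3, -0.4, -0.2]
width: -0.0
grip_force: 0.0
```

Request:
{"api": "carry_out", "payload": {"series": "0 0 0.04 0;0 0 0.05 0;0 0 0.05 0;0 0 0.04 0;0 0 0.026 0;0 0.03 0 0;0 0.03 0 0;0.003 0.03 0 0;0.005 0.03 0 0;0.005 0.03 0 0;0.005 0.03 0 0;0.005 0.03 0 0;0.005 0.03 0 0;0.005 0.03 0 0;0 0.011 0 0;0 0 0 0"}}

```text
time: 6.6
tool_pos: [0.5738, 0.087, 0.3126]
tcp_rot: [3.116, 0.393, 0.001]
wrist_force: [-0.3, 0.3, 0.8]
width: 0.001
grip_force: 0.0
```

Run:
```python
from h import *
p,d=eyes.read_camera("side");cv2.imwrite("pics/s2.png",cv2.resize(p[130:380,235:420],None,fx=2.4,fy=2.4));p2,d2=eyes.read_camera("top")
for n,p,d in(("side",p,d),("top",p2,d2)):
    W=cloud(n,d);h=cv2.cvtColor(p,cv2.COLOR_BGR2HSV).astype(int)
    m=(h[...,0]>=7)&(h[...,0]<=16)&(h[...,1]>150)&(h[...,2]>120);k,l,s,c=cv2.connectedComponentsWithStats(m.astype(np.uint8))
    for i in range(1,k):
        if s[i,4]>20: print(n,np.median(W[l==i],0).round(3))
print(bot.read_state()["tool_pos"])
```

```text
side [ 0.491 -0.004  0.142]
side [ 0.538 -0.189  0.078]
top [ 0.539 -0.186  0.08 ]
top [ 0.492 -0.001  0.143]
[0.57377357 0.0860339  0.31244486]
```

View pics/s2.png

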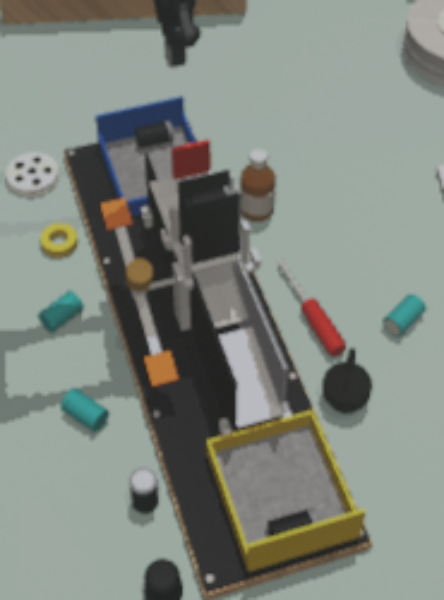

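The gate is fully over to the right: the right pad reads 0.079 and the left 0.142. Next I'll lower behind the plate and push.

Request:
{"api": "carry_out", "payload": {"series": "0 0 -0.04 0;0 0 -0.04 0;0 0 -0.026 0;0 0 -0.01 0;0 0 0 0;0.002 -0.008 0 0;0.002 -0.008 0 0;0.002 -0.008 0 0;0.002 -0.008 0 0;0.002 -0.008 0 0;0.002 -0.008 0 0;0 0 0 0"}}

```text
time: 8.2
tool_pos: [0.5859, 0.0378, 0.196]
tcp_rot: [3.116, 0.39, -0.001]
wrist_force: [-0.5, -0.6, 0.2]
width: 0.001
grip_force: 0.0
```

Request:
{"api": "carry_out", "payload": {"series": "0.001 -0.004 0 0;0.001 -0.004 0 0;0.001 -0.004 0 0"}}

```text
time: 8.57
tool_pos: [0.5885, 0.0268, 0.1959]
tcp_rot: [-3.117, -0.391, 0.002]
wrist_force: [-0.9, 1.7, -1.0]
width: 0.002
grip_force: 0.8
```

```bash
cat > m.py <<'E'
from h import *
import sys
y=np.array([-.246,.969]);x=np.array([.969,.246]);o=np.array([.6022,-.0708])
for n in("side","top"):
    p,d=eyes.read_camera(n);W=cloud(n,d);h=cv2.cvtColor(p,cv2.COLOR_BGR2HSV).astype(int);cv2.imwrite(f"pics/{n}_{sys.argv[1]}.png",p)
    m=((h[...,0]<6)|(h[...,0]>174))&(h[...,1]>130)&(h[...,2]>80)&(W[...,2]>.15)&(W[...,2]<.21)&(abs(W[...,1])<.1)
    q=(W[m][:,:2]-o)@np.c_[x,y];print(n,len(q),np.median(q,0).round(4) if len(q) else "")
s=bot.read_state();print((s["tool_pos"][:2]-o)@y,s["tool_pos"],s["wrist_force"])
E
python3 m.py a
```

```text
side 62 [0.0113 0.0782]
top 3 [-0.0061  0.0816]
0.09743857446584976 [0.58873145 0.02633654 0.19597196] [ 0.20125329  0.59633362 -0.25185832]
```

Request:
{"api": "carry_out", "payload": {"series": "0.0005 -0.002 0 0;0.0005 -0.002 0 0;0.0005 -0.002 0 0"}}

```text
time: 9.05
tool_pos: [0.589, 0.0253, 0.1961]
tcp_rot: [-3.108, -0.389, 0.003]
wrist_force: [-4.7, 18.7, 2.8]
width: -0.001
grip_force: 9.6
```

The stop is reached at 18.7 N. Next I'll back away, lift clear and look.

Request:
{"api": "carry_out", "payload": {"series": "-0.002 0.008 0 0;-0.004 0.016 0 0;-0.004 0.016 0 0;0 0 0.04 0;0 0 0.04 0;0 0 0.04 0;0 0.03 0 0;0 0.03 0 0;0 0 0 0;0 0 0 0;0 0 0 0;0 0 0 0"}}

```text
time: 10.55
tool_pos: [0.5804, 0.1201, 0.3162]
tcp_rot: [3.117, 0.39, -0.0]
wrist_force: [-0.8, -0.4, -0.7]
width: 0.002
grip_force: 0.0
```

```bash
python3 m.py b
python3 - <<'E'
import cv2,numpy as np
a=cv2.resize(cv2.imread("pics/side_b.png")[130:380,235:420],None,fx=2.2,fy=2.2);b=cv2.resize(cv2.imread("pics/top_b.png")[155:290,255:465],(390,250));
c=np.zeros((550,800,3),np.uint8);c[:550,:407]=a[:550];c[:250,410:800]=b;cv2.imwrite("pics/f.png",c)
E
```

```text
side 55 [0.0117 0.077 ]
top 32 [0.0143 0.0813]
0.19049916215679788 [0.58042331 0.12026512 0.31623933] [0.7573764  0.17040145 0.08167208]
```

View pics/f.png

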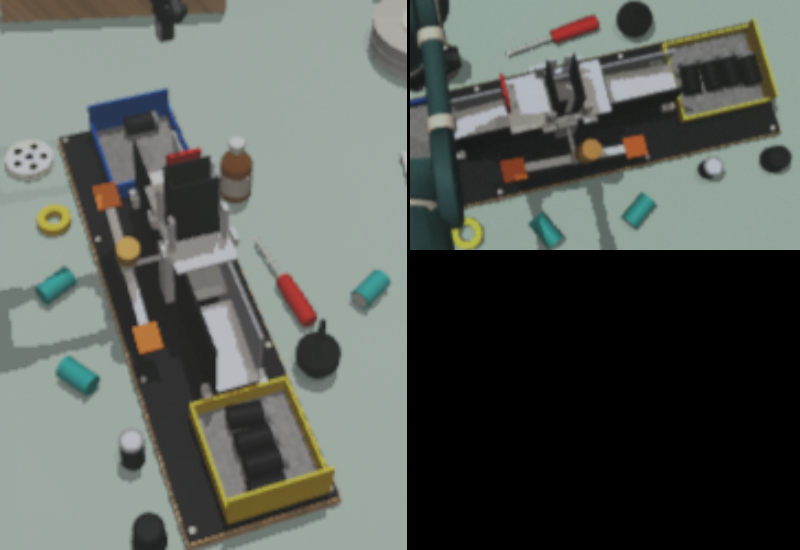

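The yellow tray now holds the earlier canister plus the three new ones, in a row at (690–750, 75) in the right-hand panel. The magazine is empty. Next I'll wait for them to settle, check, then hand in.

Request:
{"api": "carry_out", "payload": {"series": "0 0 0 0;0 0 0 0;0 0 0 0;0 0 0 0;0 0 0 0;0 0 0 0;0 0 0 0;0 0 0 0;0 0 0 0;0 0 0 0;0 0 0 0;0 0 0 0"}}

```text
time: 12.15
tool_pos: [0.5804, 0.1208, 0.3163]
tcp_rot: [3.117, 0.391, -0.0]
wrist_force: [0.5, -0.3, -0.1]
width: 0.002
grip_force: 0.0
```

```bash
python3 m.py c
python3 - <<'E'
from h import *
a=cv2.imread("pics/top_b.png")[155:290,380:465].astype(int);c=cv2.imread("pics/top_c.png")[155:290,380:465].astype(int)
print("changed px",(abs(a-c).max(2)>40).sum())
d=eyes.read_camera("top")[1];W=cloud("top",d)
print("tower depth z",np.round(W[190:206:3,338:341,2],3).tolist())
c=cv2.imread("pics/top_c.png")
cv2.imwrite("pics/g.png",cv2.resize(c[160:225,325:460],None,fx=5.5,fy=5.5,interpolation=cv2.INTER_CUBIC))
E
```

```text
side 54 [0.0108 0.0767]
top 34 [0.014  0.0815]
0.1910531386551216 [0.5803744  0.1208244  0.31627497] [ 0.88729989  0.8798252  -0.06132805]
changed px 0
tower depth z [[0.202, 0.201, 0.196], [0.17, 0.163, 0.159], [0.132, 0.13, 0.126], [0.101, 0.103, 0.102], [0.106, 0.102, 0.101], [0.106, 0.109, 0.107]]
```

View pics/g.png

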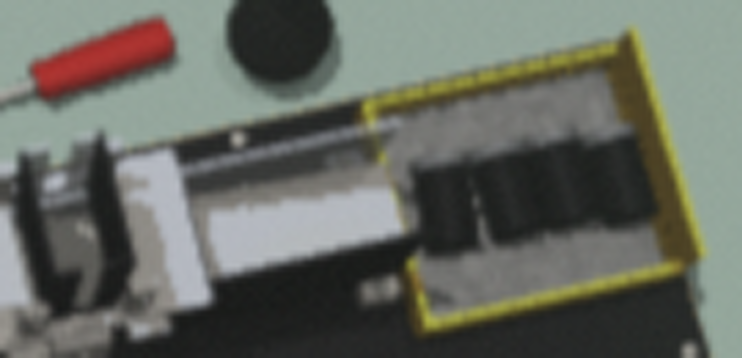

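The tray holds four canisters at rest, in the crop at columns 445–620: the earlier one plus our three. The magazine is see-through and empty, and nothing moved between the last two pictures.

```bash
python3 -c "
from workcell import bot
print(bot.finish_job())"
```

```text
the job is handed in; nothing more can be done
None
```

The gate is rocked fully over to the right, the shutter is open against its stop, all three canisters are at rest in the yellow tray, and the job is handed in; the judging result was not shown.

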